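# Lift the hot egg off the boiler rack with kitchen tongs and hold it over the bowl

## Task

The boiled egg in the perforated rack is hot: pick up the kitchen tongs from the counter, close them on the egg, lift it out and hold it with the tongs over the middle of the steel serving bowl, about a hand's breadth above its rim. Finish while holding it there, ready for the noodles: do not put it down or let go. Do not touch the egg with the gripper, do not squeeze hard enough to crack it, and do not knock over or push about the bowl or the other things on the counter.

Things in the scene. Friction and masses are not known exactly. Their poses are not given: they have to be found in the camera images.
- tongs: Bare steel spring tongs, 232 mm pivot to tips, ring behind the pivot, 110 g, lying on edge: two upright strips 22 mm tall, V-shaped from above, that close in the horizontal plane. This body is the left arm with the pivot pin: origin on the pin's axis at the underside; open, its x runs from pivot to tips along the middle line between the arms, y to the left, z up. Squeezed, both arms turn inwards.
- tongs_arm: Right arm of the tongs, mirror image of the left, hinged to it at the pin (same origin, vertical axis; turns up to 0.335 rad inwards). A spring holds the tongs open: it pushes out at the handle points with 5 N when open, 8 N when closed on the egg. Squeezed by a few mm, the tongs stay partly open in the grip and can be lifted and carried so.
- tongs_pivot (a point): Pivot pin axis of the tongs at mid-height (11 mm above the underside). The tongs point from here to the middle between the two head points. Their centre of mass lies about 100 mm from here towards the heads.
- tongs_handle_left (a point): Where to squeeze the left arm: outer face of its flat handle, 105 mm from the pivot, mid-height. The flat, 4 mm thick, runs from 45 to 140 mm from the pivot. Width over both handle points: 64 mm open, 42 mm closed on the egg (handles then parallel), about 29 mm fully closed.
- tongs_handle_right (a point): The same point on the outer face of the right arm.
- tongs_head_left (a point): Inner corner of the left head at mid-height, 212 mm from the pivot. Each head is a hollow V, 40 mm long and 20 mm tall, that cups a 43 mm round. The egg's centre belongs midway between the two head points. Open, the head points are 94 mm apart and the ends of the heads 67 (near) to 75 mm (tips); closed on the egg, the head points are 50 mm apart.
- tongs_head_right (a point): The same point on the right head.
- egg: Boiled hen's egg in its shell, 57 mm long, 43 mm across, about 60 g, upright, blunt end down, in the rack. Origin at its bottom end, z up along its length. It cracks if a tong head presses with over 35 N. A grip of 20 to 35 N on the tongs' handles is right: each head presses with about half of what the grip exceeds the spring's 8 N.
- egg_center (a point): Centre of the egg at its widest, 23.5 mm above its bottom end; 16 mm above the top of the rack's plate while it stands there.
- egg_rack: Fixed egg-boiler rack: perforated steel plate 125 mm (x) by 185 mm (y), its top 36 mm above the counter, on four feet, a wire loop at each short end (to 111 mm from the centre, up to 41 mm high). Six 28 mm holes in two rows along y at x = -30 and +30 mm; the egg stands in the middle hole of the row at x = -30 mm, the others are empty. Origin on the counter under the plate's centre.
- bowl: Empty steel serving bowl, 140 mm across the rim, 60 mm high, 300 g, standing loose on the counter. Origin at the centre of its underside.
- bowl_rim (a point): Centre of the bowl's mouth, at rim height (60 mm above the counter).
- cup: Steel drinking cup, 72 mm wide, 75 mm high, standing on the counter (leave alone). Origin at the centre of its underside.
- salt_jar: Clear salt jar with a white cap, 56 mm wide, 80 mm high (leave alone). Origin at the centre of its underside.
- sauce_dish: Small white sauce dish, 88 mm wide, 16 mm high (leave alone). Origin at the centre of its underside.
Mind the look-alikes: they are no part of the job. Leave any pink look-alike of the egg_rack alone.

How it is judged (in metres and radians):
On the way, in this order (a step that is already met when the one before it is completed fails the run):
1. the tongs are lifted off the counter in the gripper while the egg still stands in the rack (height (world z) of tongs_pivot above 0.035 m and contact force between the fingers and tongs above 1 N and distance of egg_center from where it was at the start of the episode below 0.015 m), for 0.1 s.
2. the egg is gripped by the tongs and lifted clear of the rack (contact force between the fingers and tongs above 2 N and contact force between tongs_arm and egg above 1 N and contact force between egg and egg_rack below 0.1 N and contact force between egg and bowl below 0.1 N and height (world z) of egg_center above 0.085 m), for 0.2 s.
At the end, for the whole second after the job is handed in: Gripper holds the tongs (over 2 N), clear of rack and bowl, pivot over 70 mm high; their right arm presses the egg (over 1 N) and only the tongs touch it; egg centre within 40 mm of the bowl's middle from above, over 110 mm above the counter, at rest; bowl upright (contact force between the fingers and tongs above 2 N and contact force between tongs_arm and egg above 1 N and contact force between egg and egg_rack below 0.1 N and contact force between egg and bowl below 0.1 N and contact force between tongs and egg_rack below 0.2 N and contact force between tongs and bowl below 0.2 N and contact force between egg and the fingers below 0.1 N and horizontal distance between egg_center and bowl_rim below 0.04 m and height (world z) of egg_center above 0.11 m and height (world z) of tongs_pivot above 0.07 m and linear speed of egg below 0.05 m/s and angle between bowl_rim's own z axis and vertical below 0.1 rad); the arm keeps its last pose, push and grip.
It fails at once if the gripper or arm touches the hot egg (contact force between egg and the fingers above 0.3 N or contact force between egg and the arm above 0.3 N).
It fails at once if the egg is squeezed until it cracks (over 35 N from a tong head) (contact force between tongs_arm and egg above 35 N).
It fails at once if the egg is dropped onto the counter or into the bowl (height (world z) of egg_center below 0.035 m).
It fails at once if the bowl, cup, salt jar or sauce dish is pushed over 30 mm away or knocked over (distance of any of cup, salt_jar, sauce_dish, bowl from where it was at the start of the episode above 0.03 m or angle between any of cup, salt_jar, sauce_dish, bowl's own z axis and vertical above 0.35 rad).
It also fails if it takes over 45 s, if anything falls off the work surface, if the arm or the gripper's body presses on something with over 40 N, if the wrist force passes 120 N, or if a joint passes its speed limit or range.

## Robot

A 7-joint arm with a two-finger parallel gripper is mounted at the origin on the work surface. World frame = base frame: x ahead of the robot, y to its left, z up, the work surface at z = 0. Lengths are in m, angles in degrees, forces in N, time in s.
With the tool pointing down it reaches from about 0.425 to 0.875 m from the base axis. Payload 4.7 kg.
Tool frame: the origin (TCP) lies at the very end of the fingers, on their centre line; the grasp point (between the pads) lies 19 mm behind it; z points along the fingers, y is the line along which they close (so a half turn about z gives the same grasp; the last joint's range is limited). The gripper opens to 87 mm and grips with 3 to 60 N. Pads are 19 mm wide; open, the fingers measure 117 mm over their backs; the gripper's body (75 mm by 190 mm) begins 51 mm behind the grasp point.
Start: joints at [75.693, 18.392, -4.016, 83.108, 1.295, 78.541, -3.26], TCP at [0.169, -0.628, 0.223] pointing down, gripper open.
Joint ranges: [-163.93, 163.93], [-17.29, 119.83], [-79.2, 71.16], [3.27, 140.29], [-89.18, 269.18], [5.43, 117.66], [-154.24, 154.24]. Speed limits (degrees/s): [147.25, 147.25, 180, 180, 180, 180, 180].

## Interface

Orientations are given as [roll, pitch, yaw] about the fixed x, y, z axes, in that order (R = Rz(yaw) Ry(pitch) Rx(roll)).
In Python, from cell import get_obs, read_camera, sign_off, silhouettes gives the robot as it stands.
- The arm moves only by the tool play_rows, never from a script. Its argument "steps" is a list that holds one entry, the list of rows, each a list of 7 numbers: the shift along the tool's x, y, z in m, then the turn, a rotation vector about the tool's x, y, z in rad, then the finger opening in m, from 0 to 0.087. A call has 1 to 12 rows; each row shifts and turns the commanded pose from where the row before left it, along the tool's axes as they then stand; what a row does not reach is not made up. A row lasts 1/10 s, in which the tool goes at most 50 mm and 8.59 degrees, less where a joint would pass 70% of its speed; a pose out of reach is approached as far as the arm can. A call is refused whole if a number of a shift passes 0.05 or a number of a turn 0.15, either way. A call with a gripper value outside its range is refused whole. The fingers move at their own pace and stop on an object; "force" is the grip in N (left out, the last holds). Time passes only in rows, so rows that do not move let the fingers close. It gives the time, the measured TCP pose, the force, the opening and the grip force at its end, in the units of the state.
- get_obs(): the state, without advancing time (a new reading comes with each control period).
- read_camera(name): name is "side" or "top" or "wrist"; returns a dict with "frame" (400x640x3 uint8, red, green, blue), "intrinsics" (3x3 intrinsics, pixels), "view" (4x4, takes a point from world to camera coordinates). Camera axes: x right, y up, looking along -z (the intrinsics and any distortion apply to the point x, -y, -z); pixel columns grow to the right and rows downward; lengths in m; the calibration is good to about 2 mm. A picture is of the moment at which its call begins. There is no depth.
- sign_off(): hands the job in; it is judged then, once.
Trained networks look in the newest picture that a camera, given by its name, has taken for a name from the list of things; names that differ only in an ending like _2 or _b are one class to them, and where a whole thing is asked for, a point or a joint stands for the part that bears it (a point fixed in the world has none). Each returns a list of dicts, best first, with "p" (0 to 1); they miss things now and then, are a little off and sometimes report something else, mostly with a low value. They report only what shows in the picture. A call takes as long as a camera call. They do not tell look-alikes from the thing itself.
- silhouettes(camera, name): "pixels" (400x640 bool, what is visible of it) and "extent" ([left, top, right, bottom] in pixels, round what is visible of it).
The state is a dict: "time_s": time; "qpos": joint angles; "joint_velocities": joint speeds; "effort": joint torques, N m; "tool_pos": TCP position; "tool_rot": TCP orientation; "force": force on the tool from outside, world axes, zero at the start; "wrist_torque": the same for the moment, N m; "grip_width": finger opening in m; "grasp_force": force on a finger pad.
Only numpy, scipy, OpenCV 4.12 (cv2) and the standard library are available. Lean on these libraries where they do the work, as an engineer would, in place of code of your own. Each camera call takes 0.05 s, during which the arm holds its last target. There are 200 camera calls.

## Working session

There is one attempt and no reset: what is moved stays moved. The work goes in short steps, Python scripts to look and compute and a tool call to move; the robot and the scene stay as the last step left them, time stands still between calls to the robot, and variables do not carry over. Pictures are saved under pics/ and viewed, at most 11 in all, crops included, and the job is handed in when it is done.

Besides the shell and the picture viewer there is one more tool, called after "Call:" as name(argument=value, ...) on one line, values as JSON. play_rows: Moves the arm, as the interface text tells. Its arguments: {"type":"object","properties":{"steps":{"type":"array","items":{"type":"array","items":{"type":"array","items":{"type":"number"}}}},"force":{"type":"number"}},"required":["steps"]}

```bash
mkdir -p pics; ls; cat > h.py <<'E'
import numpy as np, cv2
from cell import get_obs, read_camera, sign_off, silhouettes
def shot(n,f=None):
    c=read_camera(n)
    if f: cv2.imwrite('pics/'+f,c['frame'][:,:,::-1])
    return c
def ray(c,u,v):
    K=np.array(c['intrinsics']);V=np.array(c['view']);R=V[:3,:3];o=-R.T@V[:3,3]
    d=np.linalg.inv(K)@[u,v,1]; d=R.T@(d*[1,-1,-1]); return o,d
def atz(c,u,v,z):
    o,d=ray(c,u,v); return o+d*(z-o[2])/d[2]
def proj(c,p):
    K=np.array(c['intrinsics']);V=np.array(c['view']);q=V[:3,:3]@np.asarray(p)+V[:3,3]
    q=K@(q*[1,-1,-1]); return q[:2]/q[2]
E
python3 - <<'E'
from h import *
print({k:np.round(v,3) for k,v in get_obs().items()})
ims=[]
for n in ['top','side']:
    c=shot(n,n+'0.png')
    if n=='top': print(c.keys(),c['intrinsics'],np.round(c['view'],3))
    for t in ['tongs','tongs_arm','egg','egg_rack','bowl','cup','salt_jar','sauce_dish']:
        for s in silhouettes(n,t)[:3]:
            e=s['extent'];m=s['pixels'];v,u=np.nonzero(m)
            print(n,t,round(s['p'],2),np.round(e),len(u),np.round([u.mean(),v.mean()],1) if len(u) else '', np.round(atz(c,u.mean(),v.mean(),0.02),3) if len(u) else '')
    ims.append(c['frame'])
cv2.imwrite('pics/both.png',cv2.resize(np.vstack(ims)[:,:,::-1],(480,600)))
E
```

```text
pics
{'time_s': np.float64(0.0), 'qpos': array([75.693, 18.441, -4.015, 83.173,  1.294, 78.541, -3.26 ]), 'joint_velocities': array([-0.035, -0.063,  0.001, -0.051,  0.085, -0.023, -0.094]), 'effort': array([ 1.0000e-03, -4.9129e+01, -4.0300e-01, -3.1252e+01, -6.4000e-02,
        4.4000e-02,  0.0000e+00]), 'tool_pos': array([ 0.169, -0.627,  0.221]), 'tool_rot': array([-1.7989e+02,  5.0000e-03,  1.5116e+01]), 'force': array([ 0.186,  0.477, -0.55 ]), 'wrist_torque': array([ 0.029,  0.018, -0.029]), 'grasp_force': np.float64(0.0), 'grip_width': np.float64(0.087)}
dict_keys(['frame', 'intrinsics', 'view']) [[402.85609054   0.         315.7870781 ]
 [  0.         402.85609054 197.83722253]
 [  0.           0.           1.        ]] [[ 0.03  -0.999  0.032 -0.036]
 [ 0.994  0.033  0.103 -0.5  ]
 [-0.104  0.029  0.994 -1.091]
 [ 0.     0.     0.     1.   ]]
top tongs 0.63 [276. 153. 317. 236.] 285 [300.5 203.2] [0.485 0.021 0.02 ]
top tongs_arm 0.51 [287. 182. 312. 230.] 70 [298.1 196.9] [0.502 0.028 0.02 ]
top tongs_arm 0.42 [304. 151. 312. 211.] 69 [309.3 186.2] [ 0.533 -0.002  0.02 ]
to
[... 861 characters left out ...]
egg 0.89 [254. 319. 280. 344.] 404 [265.  330.7] [0.54  0.323 0.02 ]
side egg_rack 0.69 [389. 313. 462. 398.] 4455 [422.5 361.2] [0.222 0.329 0.02 ]
side egg_rack 0.56 [205. 282. 292. 392.] 5228 [249.  339.6] [0.567 0.347 0.02 ]
side bowl 0.6 [304. 117. 348. 150.] 1271 [323.2 133.8] [ 0.525 -0.336  0.02 ]
side bowl 0.45 [260. 209. 347. 221.] 546 [303.1 214.4] [0.523 0.005 0.02 ]
side cup 0.72 [230. 143. 255. 177.] 747 [240.8 158.8] [ 0.747 -0.173  0.02 ]
side salt_jar 0.71 [194. 230. 222. 271.] 804 [206.4 251. ] [0.728 0.158 0.02 ]
side salt_jar 0.26 [262. 209. 349. 220.] 487 [303.8 214.2] [0.522 0.004 0.02 ]
side sauce_dish 0.97 [213. 192. 240. 214.] 607 [227.4 201.4] [ 0.731 -0.003  0.02 ]
```

View pics/top0.png

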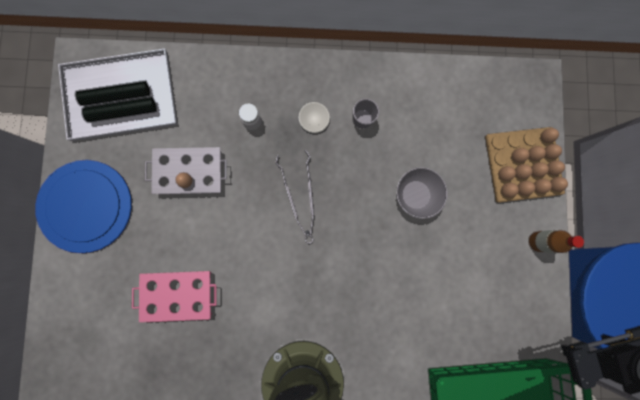

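View pics/side0.png

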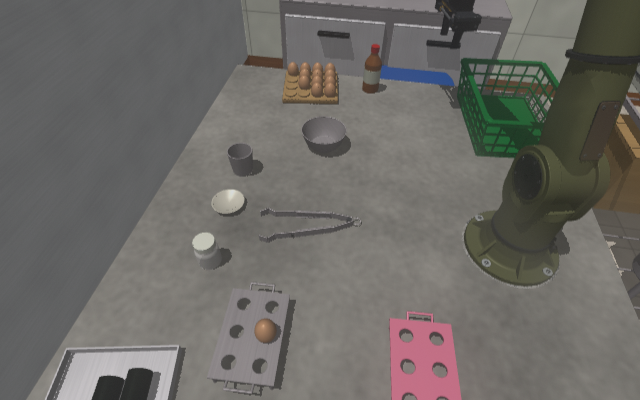

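Top picture: tongs have their ring at about (309,238) and heads at (278,158) and (308,154). The bowl is at (421,193). 
Rack candidates are the grey one at (186,171) and the pink look-alike at (175,296). The grey one fits: steel, with a single egg at (184,180) in the middle of the row nearer the robot. The eggs in the tray at (530,165) are not in a rack. I'll confirm this in a crop and refine the positions.

```bash
python3 - <<'E'
from h import *
c=shot('top');f=c['frame']
a=cv2.resize(f[140:250,130:330],(800,440),interpolation=cv2.INTER_CUBIC)
cv2.imwrite('pics/crop1.png',a[:,:,::-1])
e=[s for s in silhouettes('top','egg')][0]['pixels'];v,u=np.nonzero(e);t=ray(c,u.mean(),v.mean())
r=silhouettes('top','egg_rack')[0]['pixels'].astype(np.uint8)
r=cv2.morphologyEx(r,cv2.MORPH_OPEN,np.ones((9,9)))
box=cv2.boxPoints(cv2.minAreaRect(cv2.findContours(r,0,2)[0][0]))
print('rack',np.round([atz(c,*b,.036)[:2] for b in box],3), np.round(np.mean([atz(c,*b,.036) for b in box],0),3))
b=[s for s in silhouettes('top','bowl')]
for s in b: print('bowl top',s['p'],s['extent'])
hsv=None
for p in [(311,228),(309,238),(278,157),(308,153)]: print(p,np.round(atz(c,*p,.02),3))
print('bowl?',atz(c,421,192,.06), 'ends',atz(c,396.5,192,.06),atz(c,446,192,.06))
d=shot('side');e=silhouettes('side','egg')[0]['pixels'];v,u=np.nonzero(e);s=ray(d,u.mean(),v.mean())
A=np.stack([t[1],-s[1]],1);k=np.linalg.lstsq(A,s[0]-t[0],rcond=None)[0]
print('egg',t[0]+k[0]*t[1],s[0]+k[1]*s[1])
m=silhouettes('side','bowl')[0];print(m['extent'],proj(d,[.525,-.325,.06]))
for n,q in [('egg',(.54,.34,.055))]: print(proj(c,q),proj(d,q))
E
```

```text
rack [[0.524 0.386]
 [0.525 0.365]
 [0.503 0.363]
 [0.502 0.385]] [0.514 0.375 0.036]
bowl top 0.72 [395.3, 167.0, 448.7, 217.1]
(311, 228) [ 0.417 -0.01   0.02 ]
(309, 238) [ 0.389 -0.006  0.02 ]
(278, 157) [0.613 0.089 0.02 ]
(308, 153) [0.628 0.005 0.02 ]
bowl? [ 0.52255869 -0.30524022  0.06      ] ends [ 0.52031199 -0.23821625  0.06      ] [ 0.52486055 -0.37390986  0.06      ]
egg [0.53545175 0.33659847 0.0558386 ] [0.5324935  0.33635616 0.05535179]
[303.1, 115.1, 347.2, 150.7] [322.9685917  125.68871168]
[182.48018289 177.79118049] [261.26808027 331.48594884]
```

View pics/crop1.png

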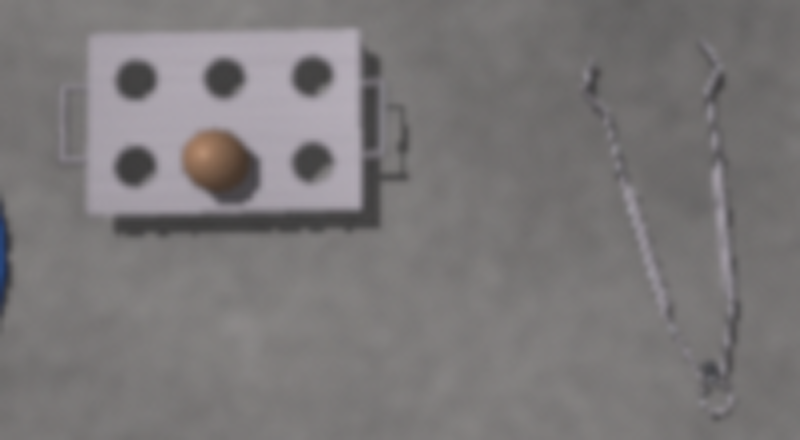

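The crop confirms it: the grey rack has the egg at crop (215,160), middle hole of the near row. The tongs' pivot is at crop (710,370) and their heads at (597,90) and (715,85). Next I move over the tongs.

Call:
play_rows(steps=[[[0.024, -0.018, 0, 0, 0, 0, 0.087], [0.024, -0.018, 0, 0, 0, 0, 0.087], [0.024, -0.018, 0, 0, 0, 0, 0.087], [0.024, -0.018, 0, 0, 0, 0, 0.087], [0.024, -0.018, 0, 0, 0, 0, 0.087], [0.024, -0.018, 0, 0, 0, 0, 0.087], [0.024, -0.018, 0, 0, 0, 0, 0.087], [0.024, -0.018, 0, 0, 0, 0, 0.087], [0.024, -0.018, 0, 0, 0, 0, 0.087], [0.024, -0.018, 0, 0, 0, 0, 0.087], [0.024, -0.018, 0, 0, 0, 0, 0.087], [0.024, -0.018, 0, 0, 0, 0, 0.087]]])

```text
time_s: 2.45
tool_pos: [0.3919, -0.3429, 0.2228]
tool_rot: [180.0, -0.0, 15.1]
force: [0.1, -0.2, 0.3]
grip_width: 0.0868
grasp_force: 0.0
```

Call:
play_rows(steps=[[[0.017, -0.027, 0, 0, 0, 0, 0.087], [0.017, -0.027, 0, 0, 0, 0, 0.087], [0.017, -0.027, 0, 0, 0, 0, 0.087], [0.017, -0.027, 0, 0, 0, 0, 0.087], [0.017, -0.027, 0, 0, 0, 0, 0.087], [0.017, -0.027, 0, 0, 0, 0, 0.087], [0.017, -0.027, 0, 0, 0, 0, 0.087], [0.017, -0.027, 0, 0, 0, 0, 0.087], [0.017, -0.027, 0, 0, 0, 0, 0.087], [0.017, -0.027, 0, 0, 0, 0, 0.087], [0.017, -0.027, 0, 0, 0, 0, 0.087], [0.017, -0.027, 0, 0, 0, 0, 0.087]]])

```text
time_s: 3.65
tool_pos: [0.5039, 0.0233, 0.2228]
tool_rot: [180.0, -0.0, 15.1]
force: [0.5, -0.5, 0.2]
grip_width: 0.0871
grasp_force: 0.0
```

```bash
python3 - <<'E'
from h import *
c=shot('wrist','w1.png');o=get_obs();print(o['time_s'],o['tool_pos'],o['tool_rot'],o['force'])
for p in [(.405,0,.011),(.605,.045,.011),(.507,.023,.011)]: print(p,proj(c,p))
for t in ['tongs','tongs_arm','egg']:
    for s in silhouettes('wrist',t)[:2]: print(t,s['p'],s['extent'])
E
```

```text
3.7 [0.50485155 0.03004475 0.22313079] [-179.82254649   -0.19255106   15.51508971] [0.97668832 4.97815257 0.41441755]
(0.405, 0, 0.011) [317.73484676 250.21199777]
(0.605, 0.045, 0.011) [324.8968545   85.92368945]
(0.507, 0.023, 0.011) [321.05483936 173.14350973]
tongs 0.83 [279.0, 61.9, 368.9, 270.8]
tongs_arm 0.8 [320.4, 59.9, 366.3, 257.1]
egg 0.57 [0.8, 53.4, 53.7, 98.5]
```

View pics/w1.png

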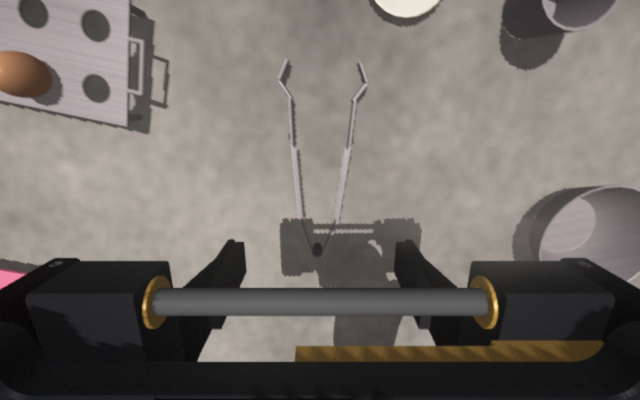

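Wrist picture: pivot pin at (317,249), head corners at about (280,79) and (366,83), handles between rows 150 and 215. I'll refine these with the arm at rest.

```bash
python3 - <<'E'
from h import *
c=shot('wrist');o=get_obs();print(o['time_s'],o['tool_pos'],o['tool_rot'],o['force'])
f=c['frame'];cv2.imwrite('pics/w2.png',cv2.resize(f[50:270,250:400],(545,800))[:600,:,::-1])
cv2.imwrite('pics/w2.png',cv2.resize(f[50:270,250:400],(405,594),interpolation=cv2.INTER_CUBIC)[:,:,::-1])
m=silhouettes('wrist','tongs')[0]['pixels']
for v in range(60,260,12): 
    u=np.nonzero(m[v])[0]
    if len(u): print(v,u.min(),u.max(),np.round(atz(c,u.min(),v,.02),3)[:2],np.round(atz(c,u.max(),v,.02),3)[:2])
for p in [(317,249),(280,79),(366,83),(323,81)]: print(p,np.round(atz(c,*p,.02),4))
E
```

```text
3.9 [0.50349736 0.02138063 0.22245023] [1.79961891e+02 2.76136733e-02 1.51026191e+01] [-0.00219478 -0.49928977  0.74296741]
60 286 288 [0.618 0.092] [0.619 0.09 ]
72 281 365 [0.605 0.094] [0.629 0.006]
84 280 367 [0.593 0.093] [0.618 0.   ]
96 287 359 [0.583 0.082] [0.604 0.005]
108 288 355 [0.571 0.078] [0.59  0.006]
120 290 354 [0.559 0.073] [0.578 0.003]
132 290 352 [0.546 0.07 ] [0.564 0.001]
144 290 352 [0.532 0.067] [ 0.551 -0.003]
156 291 350 [0.519 0.062] [ 0.537 -0.005]
168 293 347 [0.506 0.057] [ 0.523 -0.005]
180 293 346 [0.491 0.053] [ 0.508 -0.008]
192 294 344 [0.477 0.049] [ 0.493 -0.01 ]
204 295 342 [0.463 0.044] [ 0.478 -0.012]
216 297 340 [0.448 0.038] [ 0.462 -0.014]
228 300 336 [0.433 0.03 ] [ 0.445 -0.014]
240 304 330 [0.418 0.021] [ 0.427 -0.011]
252 308 325 [0.403 0.012] [ 0.409 -0.01 ]
(317, 249) [0.4104 0.0016 0.02  ]
(280, 79) [0.598  0.0939 0.02  ]
(366, 83) [0.6187 0.0018 0.02  ]
(323, 81) [0.6083 0.0479 0.02  ]
```

View pics/w2.png

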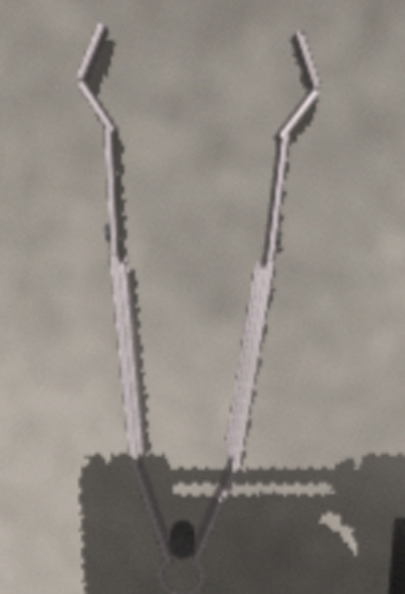

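Call:
play_rows(steps=[[[0, -0.001, 0.03, 0, 0, 0.037, 0.087], [0, 0, 0.03, 0, 0, 0, 0.087], [0, 0, 0.03, 0, 0, 0, 0.087], [0, 0, 0.03, 0, 0, 0, 0.087], [0, 0, 0.03, 0, 0, 0, 0.087], [0, 0, 0.025, 0, 0, 0, 0.087], [0, 0, 0.02, 0, 0, 0, 0.087], [0, 0, 0.012, 0, 0, 0, 0.087], [0, 0, 0.006, 0, 0, 0, 0.087], [0, 0, 0.005, 0, 0, 0, 0.087], [0, 0, 0, 0, 0, 0, 0.075], [0, 0, 0, 0, 0, 0, 0.07]]], force=15)

```text
time_s: 5.15
tool_pos: [0.504, 0.023, 0.0052]
tool_rot: [180.0, -0.1, 13.0]
force: [0.3, -0.1, 0.3]
grip_width: 0.0778
grasp_force: 0.0
```

Call:
play_rows(steps=[[[0, 0, 0, 0, 0, 0, 0.064], [0, 0, 0, 0, 0, 0, 0.062], [0, 0, 0, 0, 0, 0, 0.06], [0, 0, 0, 0, 0, 0, 0.058], [0, 0, 0, 0, 0, 0, 0.058], [0, 0, 0, 0, 0, 0, 0.058]]])

```text
time_s: 5.75
tool_pos: [0.5041, 0.0229, 0.005]
tool_rot: [180.0, -0.1, 13.0]
force: [0.5, -1.0, 5.0]
grip_width: 0.0581
grasp_force: 7.7
```

```bash
python3 - <<'E'
from h import *
c=shot('wrist','w3.png');o=get_obs();print(o)
m=silhouettes('wrist','tongs')
for s in m[:2]:print(s['p'],s['extent'])
E
```

```text
{'time_s': 5.8, 'qpos': array([ 29.3195392 ,  17.89437743, -38.76457805, 115.16673076,
        14.27183003,  51.50867302, -94.05998145]), 'joint_velocities': array([-0.04048942, -0.08095239,  0.03632074, -0.01436429,  0.02428863,
       -0.03297394,  0.11115692]), 'effort': array([-6.05434366e-01, -3.27164841e+01, -5.53373471e+00, -2.19775361e+01,
       -3.98691762e-01, -4.79162112e-02,  2.00434093e-02]), 'tool_pos': array([0.50408178, 0.02285083, 0.00504253]), 'tool_rot': array([ 1.79960841e+02, -6.70034632e-02,  1.29887151e+01]), 'force': array([ 1.66741491, -1.95666132,  5.19480412]), 'wrist_torque': array([-0.33450669, -0.08835828,  0.01098077]), 'grasp_force': 7.860029345029034, 'grip_width': 0.05873113047344674}
0.81 [215.5, 2.4, 419.3, 346.3]
```

View pics/w3.png

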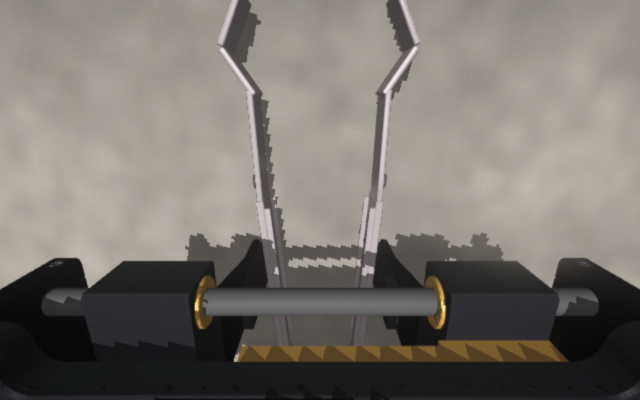

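The tongs' handles are between the pads at 58 mm and 7.7 N, symmetric, with heads at (220,45) and (418,45). Now I lift.

Call:
play_rows(steps=[[[0, 0, -0.005, 0, 0, 0, 0.057], [0, 0, -0.01, 0, 0, 0, 0.057], [0, 0, -0.015, 0, 0, 0, 0.057], [0, 0, -0.02, 0, 0, 0, 0.057], [0, 0, -0.02, 0, 0, 0, 0.057], [0, 0, -0.02, 0, 0, 0, 0.057], [0, 0, -0.015, 0, 0, 0, 0.057], [0, 0, -0.01, 0, 0, 0, 0.057], [0, 0, -0.005, 0, 0, 0, 0.057], [0, 0, 0, 0, 0, 0, 0.057], [0, 0, 0, 0, 0, 0, 0.057]]])

```text
time_s: 6.95
tool_pos: [0.5028, 0.023, 0.1238]
tool_rot: [-180.0, 0.1, 13.0]
force: [-0.5, -0.4, -1.2]
grip_width: 0.0573
grasp_force: 5.7
```

```bash
python3 - <<'E'
from h import *
c=shot('wrist','w4.png');d=shot('side');o=get_obs();print(o['time_s'],o['tool_pos'],o['tool_rot'],o['force'],o['wrist_torque'],o['grasp_force'],o['grip_width'])
a=cv2.resize(d['frame'][120:360,200:420],(550,600),interpolation=cv2.INTER_CUBIC)
w=cv2.resize(c['frame'],(250,156))
a[:156,300:]=w
cv2.imwrite('pics/l1.png',a[:,:,::-1])
# rack holes: dark blobs in top
t=shot('top');f=t['frame']
g=cv2.cvtColor(f,cv2.COLOR_RGB2GRAY)[146:196,150:222]
n,l,st,ce=cv2.connectedComponentsWithStats((g<100).astype(np.uint8))
for s,q in zip(st[1:],ce[1:]):
    if 15<s[4]<150: print(s[4],q+[150,146],np.round(atz(t,q[0]+150,q[1]+146,.034),3))
e=silhouettes('top','egg')[0]['pixels'];v,u=np.nonzero(e);print('egg',u.mean(),v.mean(),atz(t,u.mean(),v.mean(),.055))
E
```

```text
7.05 [0.50270294 0.02304516 0.12363888] [-1.79962701e+02  9.48013479e-02  1.29998940e+01] [-0.02255425 -0.13481174 -0.70259509] [-0.00496729 -0.01206891 -0.02477873] 5.7270956876527634 0.05716154821670161
58 [185.55172414 159.03448276] [0.595 0.341 0.034]
54 [207.46296296 158.44444444] [0.599 0.282 0.034]
61 [163.60655738 159.44262295] [0.592 0.401 0.034]
140 [187.61428571 183.52142857] [0.528 0.331 0.034]
62 [163.20967742 180.98387097] [0.532 0.398 0.034]
51 [207.19607843 179.78431373] [0.54  0.279 0.034]
egg 183.40837696335078 179.3089005235602 [0.53597074 0.3372711  0.055     ]
```

View pics/l1.png

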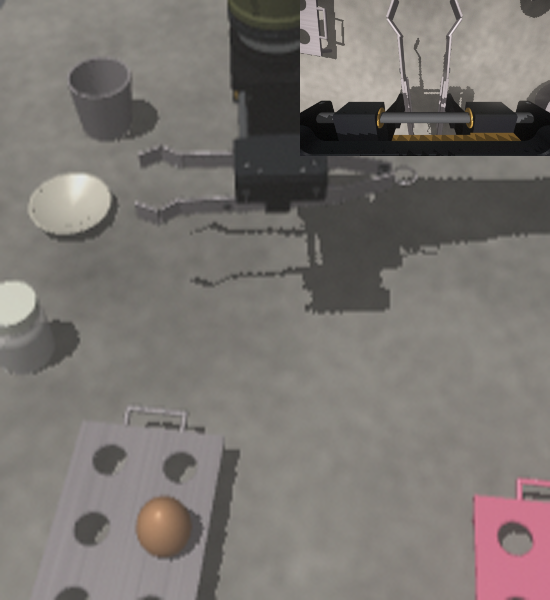

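The side view shows the tongs held level, clear of the counter, and the egg undisturbed in its hole. I now move to hover with the heads around the egg from above, at yaw 25°.

Call:
play_rows(steps=[[[0, -0.01, 0, 0, 0, 0, 0.057], [0, -0.02, 0, 0, 0, 0, 0.057], [0, -0.03, 0, 0, 0, 0, 0.057], [0, -0.03, 0, 0, 0, 0, 0.057], [0, -0.03, 0, 0, 0, 0, 0.057], [0, -0.03, 0, 0, 0, 0, 0.057], [0, -0.03, 0, 0, 0, 0, 0.057], [0, -0.03, 0, 0, 0, 0, 0.057], [0, -0.03, 0, 0, 0, 0, 0.057], [0, -0.02, 0, 0, 0, 0, 0.057], [-0.002, -0.012, 0, 0, 0, 0, 0.057], [0, -0.005, 0, 0, 0, 0, 0.057]]])

```text
time_s: 8.35
tool_pos: [0.4379, 0.294, 0.1244]
tool_rot: [-180.0, 0.0, 13.1]
force: [-0.5, -0.3, -0.8]
grip_width: 0.0572
grasp_force: 5.7
```

Call:
play_rows(steps=[[[0, 0, 0, 0, 0, -0.03, 0.057], [0, 0, 0, 0, 0, -0.05, 0.057], [0, 0, 0, 0, 0, -0.06, 0.057], [0, 0, 0, 0, 0, -0.05, 0.057], [0, 0, 0, 0, 0, -0.019, 0.057], [0, 0, 0, 0, 0, 0, 0.057], [0, 0, 0, 0, 0, 0, 0.057]]])

```text
time_s: 9.05
tool_pos: [0.4394, 0.2918, 0.1244]
tool_rot: [180.0, 0.0, 24.9]
force: [0.3, -0.0, -1.0]
grip_width: 0.0572
grasp_force: 5.7
```

```bash
python3 - <<'E'
from h import *
c=shot('wrist','w5.png');o=get_obs();print(o['time_s'],o['tool_pos'],o['tool_rot'],o['qpos'],o['grasp_force'],o['grip_width'])
for t in ['tongs','egg']:
    s=silhouettes('wrist',t)
    if s:
        v,u=np.nonzero(s[0]['pixels']);print(t,s[0]['p'],s[0]['extent'],u.mean(),v.mean(),atz(c,u.mean(),v.mean(),.055))
z=o['tool_pos'][2]+.008
y=np.radians(25);T=o['tool_pos']+[.107*np.cos(y),.107*np.sin(y),0];T[2]=z;print('heads mid',T,proj(c,T),'egg',proj(c,[.5355,.3375,.052]))
E
```

```text
9.1 [0.43936633 0.29202859 0.12449349] [1.79981503e+02 3.65682234e-03 2.49028008e+01] [  11.81118188   14.03167466  -53.79711532  106.03049398   12.37651555
   66.08468881 -111.3373719 ] 5.727037398501125 0.05719218967605889
tongs 0.81 [219.8, 0.0, 415.2, 344.0] 319.0258150874845 159.5814131370112 [0.47896051 0.31158638 0.055     ]
egg 0.73 [290.4, 39.6, 354.8, 107.8] 319.0684086905461 70.70874926600118 [0.53490113 0.33739419 0.055     ]
heads mid [0.53634127 0.33724874 0.13249349] [320.47353135  50.27151136] egg [319.29615517  70.23307649]
```

View pics/w5.png

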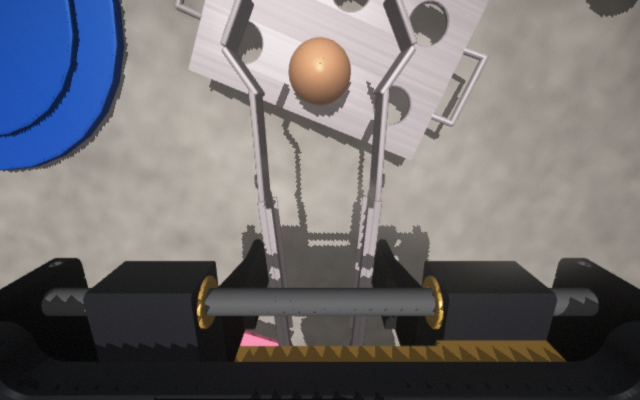

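Wrist picture: the egg at (320,71) sits below and midway between the head corners at (224,47) and (416,47). The heads' predicted middle agrees with the egg to about 1 mm. I lower the tongs and close them.

Call:
play_rows(steps=[[[0, 0, 0.005, 0, 0, 0, 0.057], [0, 0, 0.01, 0, 0, 0, 0.057], [0, 0, 0.015, 0, 0, 0, 0.057], [0, 0, 0.015, 0, 0, 0, 0.057], [0, 0, 0.013, 0, 0, 0, 0.057], [0, 0, 0.01, 0, 0, 0, 0.057], [0, 0, 0.006, 0, 0, 0, 0.057], [0, 0, 0.004, 0, 0, 0, 0.057], [0, 0, 0, 0, 0, 0, 0.057], [0, 0, 0, 0, 0, 0, 0.057]]])

```text
time_s: 10.2
tool_pos: [0.4395, 0.2928, 0.0469]
tool_rot: [-180.0, -0.0, 25.0]
force: [-0.4, 0.5, -1.5]
grip_width: 0.0571
grasp_force: 5.7
```

```bash
python3 - <<'E'
from h import *
c=shot('wrist','w6.png');d=shot('side');o=get_obs();print(o['time_s'],o['tool_pos'],o['force'],o['grasp_force'],o['grip_width'])
a=cv2.resize(d['frame'][270:390,190:350],(640,480),interpolation=cv2.INTER_CUBIC)
a=np.hstack([a,np.zeros((480,160,3),np.uint8)]);a=np.vstack([a[:,:640][:360],cv2.resize(c['frame'],(640,400))[:240]])
cv2.imwrite('pics/d1.png',a[:,:,::-1])
E
```

```text
10.3 [0.43955877 0.29271882 0.04704166] [-0.10167237 -0.24139585 -1.00867878] 5.726963145425543 0.057059869808827865
```

View pics/d1.png

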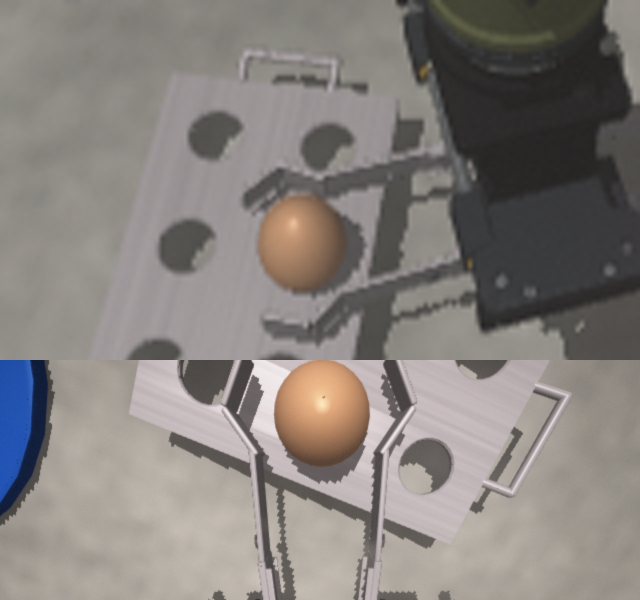

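The heads straddle the egg, level and centred: egg at (322,413), head corners at (224,405) and (414,405). Now I close gently.

Call:
play_rows(steps=[[[0, 0, 0, 0, 0, 0, 0.055], [0, 0, 0, 0, 0, 0, 0.053], [0, 0, 0, 0, 0, 0, 0.051], [0, 0, 0, 0, 0, 0, 0.049], [0, 0, 0, 0, 0, 0, 0.047], [0, 0, 0, 0, 0, 0, 0.045], [0, 0, 0, 0, 0, 0, 0.044], [0, 0, 0, 0, 0, 0, 0.043], [0, 0, 0, 0, 0, 0, 0.042], [0, 0, 0, 0, 0, 0, 0.041], [0, 0, 0, 0, 0, 0, 0.04], [0, 0, 0, 0, 0, 0, 0.04]]], force=22)

```text
time_s: 11.5
tool_pos: [0.4393, 0.2921, 0.0465]
tool_rot: [180.0, 0.0, 24.9]
force: [-0.8, -2.5, -0.7]
grip_width: 0.0434
grasp_force: 22.0
```

Call:
play_rows(steps=[[[0, 0, 0, 0, 0, 0, 0.037], [0, 0, 0, 0, 0, 0, 0.035], [0, 0, 0, 0, 0, 0, 0.035], [0, 0, 0, 0, 0, 0, 0.035]]], force=27)

```text
time_s: 11.9
tool_pos: [0.4392, 0.2922, 0.0465]
tool_rot: [180.0, 0.0, 25.0]
force: [0.1, -2.5, 0.1]
grip_width: 0.0435
grasp_force: 27.0
```

Call:
play_rows(steps=[[[0, 0, -0.003, 0, 0, 0, 0.035], [0, 0, -0.006, 0, 0, 0, 0.035], [0, 0, -0.01, 0, 0, 0, 0.035], [0, 0, -0.013, 0, 0, 0, 0.035], [0, 0, -0.015, 0, 0, 0, 0.035], [0, 0, -0.015, 0, 0, 0, 0.035], [0, 0, -0.015, 0, 0, 0, 0.035], [0, 0, -0.013, 0, 0, 0, 0.035], [0, 0, -0.01, 0, 0, 0, 0.035], [0, 0, -0.006, 0, 0, 0, 0.035], [0, 0, -0.003, 0, 0, 0, 0.035], [0, 0, 0, 0, 0, 0, 0.035]]])

```text
time_s: 13.1
tool_pos: [0.4391, 0.2924, 0.1556]
tool_rot: [180.0, 0.0, 25.0]
force: [-0.9, 0.3, -1.4]
grip_width: 0.0435
grasp_force: 27.0
```

```bash
python3 - <<'E'
from h import *
d=shot('side','s2.png');o=get_obs();print(o['time_s'],o['tool_pos'],o['force'],o['grasp_force'],o['grip_width'])
c=shot('wrist','w7.png')
rs=[]
for n,k in (('side',d),('wrist',c),('top',shot('top'))):
    s=silhouettes(n,'egg')[:1]
    for q in s:
        v,u=np.nonzero(q['pixels']);rs.append(ray(k,u.mean(),v.mean()));print(n,q['p'],u.mean(),v.mean(),np.round(atz(k,u.mean(),v.mean(),.16),3))
t=shot('top');
b=silhouettes('top','bowl')
for q in b: print(q['p'],q['extent'])
# ellipse fit to rim from mask contour
m=b[0]['pixels'].astype(np.uint8);ct=max(cv2.findContours(m,0,2)[0],key=len);P=cv2.fitEllipse(ct);print(P,atz(t,*P[0],.05))
m=silhouettes('side','bowl')[0];print(m['extent'])
# rim circle projected for candidate centres, compare extents
from scipy.optimize import least_squares
def ext(k,x,y):
    a=np.linspace(0,6.28,60);p=[proj(k,[x+.07*np.cos(i),y+.07*np.sin(i),.06]) for i in a];return np.array(p)
T=b[0]['extent'];S=m['extent']
def r(p):
    A=ext(t,*p);B=ext(d,*p);return [A[:,0].min()-T[0],A[:,0].max()-T[2],A[:,1].max()-T[3],A[:,1].min()-T[1],B[:,0].min()-S[0],B[:,0].max()-S[2],B[:,1].min()-S[1]]
q=least_squares(r,[.52,-.31]);print(q.x,q.fun)
E
```

```text
13.15 [0.4389513  0.2922983  0.15519665] [-0.18507997 -0.3947509  -1.69944665] 26.97935253381729 0.04409651446269848
side 0.94 259.0425101214575 304.1113360323887 [0.535 0.334 0.16 ]
wrist 0.7 317.8087554721701 51.53358348968105 [0.535 0.339 0.16 ]
top 0.71 169.34600760456274 173.1292775665399 [0.535 0.34  0.16 ]
0.59 [395.0, 162.9, 448.8, 220.1]
((421.5801696777344, 192.0741729736328), (50.633541107177734, 51.26569747924805), 11.288091659545898) [ 0.523693  -0.3097891  0.05     ]Traceback (most recent call last):
  File "<stdin>", line 14, in <module>
IndexError: list index out of range
```

View pics/s2.png

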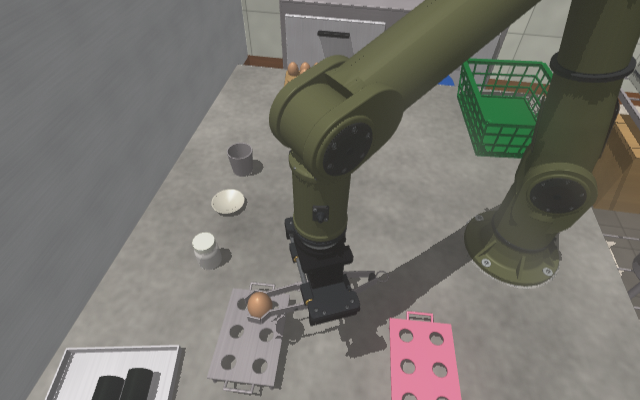

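The side view shows the egg held in the tongs at (259,304), clear of the rack at about z = 0.16. I carry it to the bowl, bowing outward to stay within reach.

Call:
play_rows(steps=[[[-0.002, 0.012, 0, 0, 0, 0, 0.035], [-0.004, 0.022, 0, 0, 0, 0, 0.035], [-0.0057, 0.029, 0, 0, 0, 0, 0.035], [-0.0057, 0.029, 0, 0, 0, 0, 0.035], [-0.0057, 0.029, 0, 0, 0, 0, 0.035], [-0.0057, 0.029, 0, 0, 0, 0, 0.035], [-0.0057, 0.029, 0, 0, 0, 0, 0.035], [-0.0057, 0.029, 0, 0, 0, 0, 0.035], [-0.0057, 0.029, 0, 0, 0, 0, 0.035], [-0.0057, 0.029, 0, 0, 0, 0, 0.035], [-0.0057, 0.029, 0, 0, 0, 0, 0.035], [-0.0057, 0.029, 0, 0, 0, 0, 0.035]]])

```text
time_s: 14.75
tool_pos: [0.519, -0.029, 0.1555]
tool_rot: [180.0, 0.0, 25.0]
force: [0.3, -0.1, -1.4]
grip_width: 0.0437
grasp_force: 27.0
```

Call:
play_rows(steps=[[[-0.019, 0.022, 0, 0, 0, 0, 0.035], [-0.019, 0.022, 0, 0, 0, 0, 0.035], [-0.019, 0.022, 0, 0, 0, 0, 0.035], [-0.019, 0.022, 0, 0, 0, 0, 0.035], [-0.019, 0.022, 0, 0, 0, 0, 0.035], [-0.019, 0.022, 0, 0, 0, 0, 0.035], [-0.019, 0.022, 0, 0, 0, 0, 0.035], [-0.019, 0.022, 0, 0, 0, 0, 0.035], [-0.019, 0.022, 0, 0, 0, 0, 0.035], [-0.017, 0.019, 0, 0, 0, 0, 0.035], [-0.015, 0.016, 0, 0, 0, 0, 0.035], [-0.01, 0.012, 0, 0, 0, 0, 0.035]]])

```text
time_s: 15.95
tool_pos: [0.4282, -0.3416, 0.1553]
tool_rot: [180.0, 0.0, 24.9]
force: [-0.1, 0.7, -1.5]
grip_width: 0.0432
grasp_force: 27.0
```

Call:
play_rows(steps=[[[-0.006, 0.007, 0, 0, 0, 0, 0.035], [-0.003, 0.003, 0, 0, 0, 0, 0.035], [0, 0, 0, 0, 0, 0, 0.035], [0, 0, 0, 0, 0, 0, 0.035], [0, 0, 0, 0, 0, 0, 0.035]]])

```text
time_s: 16.45
tool_pos: [0.4258, -0.3516, 0.1556]
tool_rot: [-180.0, -0.0, 25.1]
force: [-0.6, 0.2, -1.4]
grip_width: 0.0436
grasp_force: 27.0
```

```bash
python3 - <<'E'
from h import *
o=get_obs();print(o['time_s'],o['tool_pos'],o['tool_rot'],o['force'],o['grasp_force'],o['grip_width'])
ks={n:shot(n) for n in('side','top','wrist')}
for n,k in ks.items():
  for t in('egg','bowl'):
    for q in silhouettes(n,t)[:1]:
        v,u=np.nonzero(q['pixels']);print(n,t,round(q['p'],2),q['extent'],np.round(atz(k,u.mean(),v.mean(),.162 if t=='egg' else .05),3))
print(proj(ks['wrist'],[.522,-.307,.06]),proj(ks['side'],[.522,-.307,.06]))
a=np.hstack([cv2.resize(ks['wrist']['frame'],(480,300)),ks['side']['frame'][50:350,200:520]])
cv2.imwrite('pics/f1.png',a[:,:,::-1])
E
```

```text
16.45 [ 0.42581414 -0.35158424  0.15563964] [-1.79996950e+02 -1.22513003e-02  2.50742164e+01] [-0.56165638  0.21916105 -1.36281882] 26.979414224624634 0.04356575905801684
side egg 0.59 [321.5, 91.8, 337.7, 103.6] [ 0.523 -0.323  0.162]
side bowl 0.56 [304.6, 116.7, 344.1, 149.5] [ 0.519 -0.299  0.05 ]
top egg 0.59 [422.6, 181.2, 440.7, 197.2] [ 0.523 -0.306  0.162]
top bowl 0.78 [395.8, 165.6, 447.5, 216.7] [ 0.522 -0.299  0.05 ]
wrist egg 0.56 [269.5, 0.7, 366.0, 107.7] [ 0.522 -0.305  0.162]
wrist bowl 0.93 [231.6, 0.0, 411.6, 166.5] [ 0.51  -0.315  0.05 ]
[320.76285948  73.34447829] [323.00426126 129.30934457]
```

View pics/f1.png

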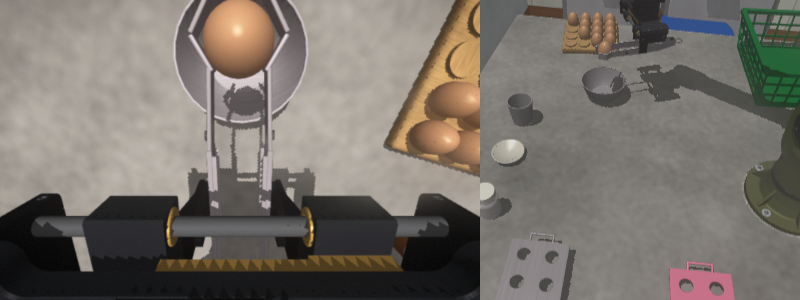

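The pictures show the egg held in the tongs over the middle of the bowl, about 0.1 m above its rim and within about 1 cm of its centre, with the bowl undisturbed.

```bash
python3 -c "
from h import *
print(sign_off())"
```

```text
the job is handed in; nothing more can be done
None
```

I handed the job in with the egg gripped in the tongs at about 27 N and held steady over the middle of the steel bowl, roughly 100 mm above its rim; the hand-in call did not return a verdict.

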